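Latch a small screen into the hand-printing base

TASK

Lock the small printing screen into the print base with its pull latch: take the latch's U-shaped loop, which is folded back against the handle, and swing it over so that its crossbar hooks behind the lip of the keeper on the screen's rail. Then throw the handle back, away from the screen, past dead centre and fully down, so that the screen is drawn tight against the buffers of the tail bar. Let go, and leave the wrench and the tape roll on the base where they lie.

Things in the scene. Friction and masses are not known exactly. Their poses are not given: they have to be found in the camera images.
- print_base: White board 560 x 380 x 18 mm (140 mm behind to 420 mm ahead of the pivot) with a grey tail bar across it: 35 mm behind to 45 mm ahead, 330 mm long, top 48 mm above the table. Two rubber buffers on the bar end 50 mm ahead. Star knobs 137 mm to either side, 78 mm high. Origin on the table under latch_pivot; x from latch to keeper.
- latch_pivot (a point): Axis of the latch handle, mid-width, 71 mm above the table, fixed to the print base. Its +x is level and points from the latch to the keeper ('ahead'), y runs along the pivot pin, z is up. The steel cheeks holding the pin are 30 mm wide over all and 11 mm in radius.
- latch_handle (a joint): Handle angle. 0: stopped forward, 72 degrees above +x; grows as it is thrown up and back; its angle from +x is 1.257 + value; 0.31 upright; dead centre about 1.76; 1.99 the stop, fully down: lying back over -x, 6 degrees below level. Friction (0.10 N m) keeps it where it is left. Throwing it with the loop hooked takes at most about 0.4 N m.
- handle_grip (a point): Mid-thickness and mid-width of the handle, 105 mm from the pivot. The steel handle is straight from the pivot; its black grip runs from 58 to 130 mm from the pivot, 19 mm wide and 14 mm thick.
- loop (a joint): Turn of the loop on its cross pin. The pin lies 24 mm from the pivot at an angle of 1.187 + latch_handle from +x, and moves with the handle. The loop's angle from +x (upward) is loop + latch_handle. Starts at about 1.16, its stop: folded back, crossbar resting on the front of the grip. Swings freely and falls by its own weight; pulling it ahead drags the handle forward.
- loop_nose (a point): Middle of the loop's crossbar. The loop is a 6 mm steel rod bent to a U, 57 g: two straight legs 43 mm apart between centres (49 mm over all), one each side of the handle, crossbar centre 92 mm from the cross pin. x points along the legs from pin to crossbar, y along the crossbar. Under load it lengthens by up to 3 mm on stiff springs.
- keeper (a point): Seat of the crossbar's centre in the keeper, fixed to the screen. 3 mm below is the flat top of a steel plate 32 mm wide, going on to 19 mm ahead of this point; on the latch side a steel lip 26 mm wide leans 25 degrees over it, top 11 mm above, edge 2 mm ahead of this point. To pass the lip the crossbar must come down 6 to 18 mm ahead of this point.
- screen: The screen, loose, 360 x 320 mm, 0.8 kg: aluminium tube 40 mm wide, top 48 mm above the table, brown mesh inside. Origin at the centre of its underside; x away from the latch, z up. It rests on a ledge and slides; it starts 6 to 11 mm short of the buffers. Home on both buffers, keeper is 70 mm ahead of latch_pivot and 14 mm below it.
- wrench: bystander: a 140 mm steel wrench lying on the base behind the tail bar; leave it.
- tape_roll: bystander: a roll of tape, 84 mm across and 24 mm high, lying on the base behind the tail bar; leave it.

How it is judged:
On the way:
1. the loop's crossbar lies behind the keeper's lip, down on the keeper plate, with the handle not yet thrown (x of loop_nose in the frame of keeper between -0.004 and 0.02 m and y of loop_nose in the frame of keeper between -0.012 and 0.012 m and z of loop_nose in the frame of keeper between -0.006 and 0.005 m and value of joint latch_handle below 1.2 rad), for 0.2 s.
At the end, for the whole second after the job is handed in: Handle fully down (1.92 or more of 1.99) and still; crossbar in the keeper (within 4 mm along the pull, 5 mm in height, 12 mm sideways of its seat point); screen home on the buffers (keeper at most 73 mm ahead of the pivot) and at rest; wrench and tape roll within 30 mm of their places (x of loop_nose in the frame of keeper between -0.004 and 0.004 m and y of loop_nose in the frame of keeper between -0.012 and 0.012 m and z of loop_nose in the frame of keeper between -0.005 and 0.005 m and value of joint latch_handle above 1.92 rad and velocity of joint latch_handle between -0.05 and 0.05 rad/s and x of keeper in the frame of latch_pivot below 0.073 m and linear speed of screen below 0.02 m/s); the robot touches nothing.
It fails at once if the wrench or the tape roll is moved more than 30 mm (distance of any of wrench, tape_roll from where it was at the start of the episode above 0.03 m).
It also fails if it takes over 69 s, if anything falls off the work surface, if the arm or the gripper's body presses on something with over 40 N, if the wrist force passes 120 N, or if a joint passes its speed limit or range.

ROBOT

A 6-joint arm with a two-finger parallel gripper is mounted at the origin on the work surface. World frame = base frame: x ahead of the robot, y to its left, z up, the work surface at z = 0. Lengths are in m, angles in rad, forces in N, time in s.
With the tool pointing down it reaches from about 0.3 to 0.775 m from the base axis. Payload 14.6 kg.
Tool frame: the origin (TCP) lies on the front face of the gripper's body, between the roots of the fingers; the fingertips stand 97 mm ahead of it and the grasp point (between the pads) lies 78 mm ahead of it; z points along the fingers, x is the direction in which the jaws open and shut, and the axes are right-handed (so a half turn about z gives the same grasp; the last joint's range is limited). The gripper opens to 94 mm and grips with 3 to 60 N. Pads are 16 mm wide; open, the fingers measure 119 mm over their backs; the gripper's body (75 mm by 177 mm) begins 78 mm behind the grasp point.
Start: joints at [-1.236, 0.3, 1.521, -0, 1.321, -0.067], TCP at [0.215, -0.506, 0.303] pointing down, gripper open.
Joint ranges: [-3.03, 3.03], [-0.79, 2.21], [0.23, 2.52], [-1.04, 4.18], [0, 3.07], [-2.55, 2.55]. Speed limits (rad/s): [2.22, 2.22, 2.57, 3.14, 3.14, 3.14].

INTERFACE

Orientations are given as [roll, pitch, yaw] about the fixed x, y, z axes, in that order (R = Rz(yaw) Ry(pitch) Rx(roll)).
In Python, from station import sensors, camera, ctrl gives the robot as it stands.
- The arm moves only by the tool move_arm, never from a script. Its argument "rows" is text: rows parted by semicolons, each of 6 numbers parted by spaces: the shift along the tool's x, y, z in mm, then the turn, a rotation vector about the tool's x, y, z in rad. In form: x y z wx wy wz; .... A call has 1 to 20 rows; each row shifts and turns the pose as measured when the row begins, along the tool's axes as they then stand; what a row does not reach is not made up. A row lasts 1/8 s, in which the tool goes at most 62.5 mm and 10.7 degrees, less where a joint would pass 70% of its speed; a pose out of reach is approached as far as the arm can. A call with a gripper value outside its range is refused whole. "grip" is the opening, from -1 (shut) to 1 (fully open), set as the call begins (left out, the last holds). The fingers move at their own pace and stop on an object; "newtons" is the grip in N (left out, the last holds). Time passes only in rows, so rows that do not move let the fingers close. It gives the time, the measured TCP pose, the force and the opening at its end, in the units of the state.
- sensors.get_obs(): the state, without advancing time (a new reading comes with each control period).
- camera(name): name is "scene" or "side" or "wrist"; returns a dict with "color" (400x640x3 uint8, blue, green, red), "z_map" (400x640 float32, m along the optical axis (not along the pixel's ray), 0 where there is no reading), "mtx" (3x3 intrinsics, pixels), "distortion" ([k1, k2, p1, p2, k3] as OpenCV has them; the pictures are not rectified), "position" and "attitude" of the camera in the world; the wrist camera has in their place "hand_eye" (4x4, takes a point from camera to tool coordinates, whose origin is the TCP and whose axes are the tool frame's). Camera axes: x right, y down, z forward; pixel columns grow to the right and rows downward; lengths in m; the calibration is good to about 2 mm. A picture is of the moment at which its call begins: read the wrist's pose just before it.
- ctrl.hand_in(): hands the job in, once; it reports no verdict.
The state is a dict: "time_s": time; "qpos": joint angles; "joint_vel": joint speeds; "tau": joint torques, N m; "ee_pos": TCP position; "eef_rot": TCP orientation; "force": force on the tool from outside, world axes, zero at the start; "moment": the same for the moment, N m; "grip_width": finger opening in m.
Only numpy, scipy, OpenCV 4.12 (cv2) and the standard library are available. Lean on these libraries where they do the work, as an engineer would, in place of code of your own. Each camera call takes 0.05 s, during which the arm holds its last target.

## Working session

There is one attempt and no reset: what is moved stays moved. The work goes in short steps, Python scripts to look and compute and a tool call to move; the robot and the scene stay as the last step left them, time stands still between calls to the robot, and variables do not carry over. Pictures are saved under pics/ and viewed, and the job is handed in when it is done.

Besides the shell and the picture viewer there is one more tool, called after ">>>" by a JSON object that holds its "op" and its "data", one argument or row to a line. move_arm: Moves the arm, as the interface text tells. Its arguments: {"type":"object","properties":{"rows":{"type":"string"},"grip":{"type":"number"},"newtons":{"type":"number"}},"required":["rows"]}

```bash
mkdir -p pics; ls; cat > h.py <<'E'
import numpy as np, cv2
from scipy.spatial.transform import Rotation as R
from station import sensors, camera, ctrl
np.set_printoptions(precision=4,suppress=True)
def shot(name,fn):
    o=sensors.get_obs(); c=camera(name); cv2.imwrite('pics/'+fn+'.png',c['color'])
    np.savez('pics/'+fn+'.npz',ee=o['ee_pos'],rot=o['eef_rot'],**{k:np.array(v) for k,v in c.items()})
    return o,c
E
python3 - <<'E'
from h import *
for n in ['scene','side','wrist']:
    o,c=shot(n,n+'0')
    print(n,c['mtx'].tolist() if hasattr(c['mtx'],'tolist') else c['mtx'],c['distortion'],c.get('position'),c.get('attitude'),c.get('hand_eye'))
print(o)
E
```

```text
pics
scene [[451.67138744780584, 0.0, 310.5004112647546], [0.0, 451.67138744780584, 201.68246956251468], [0.0, 0.0, 1.0]] [-0.038  0.     0.     0.     0.   ] [0.8975 0.1916 0.7118] [-2.5807 -0.0096  1.799 ] None
side [[361.07701599773446, 0.0, 322.8382421311192], [0.0, 361.07701599773446, 199.1321822497009], [0.0, 0.0, 1.0]] [-0.0793  0.      0.      0.      0.    ] [0.3677 0.5784 0.5535] [-2.2521 -0.0098 -2.7791] None
wrist [[276.6367609735537, 0.0, 323.5081566964378], [0.0, 276.6367609735537, 201.60043786744978], [0.0, 0.0, 1.0]] [0.0079 0.     0.     0.     0.    ] None None [[ 1.      0.0005 -0.0016 -0.0009]
 [-0.      0.9585  0.2849 -0.0834]
 [ 0.0016 -0.2849  0.9585 -0.0822]
 [ 0.      0.      0.      1.    ]]
{'time_s': 0.1, 'qpos': array([-1.2356,  0.3004,  1.5215, -0.    ,  1.3207, -0.0666]), 'joint_vel': array([ 0.0011, -0.0009, -0.    , -0.0004,  0.0002, -0.0006]), 'tau': array([  0.0013, -53.2643, -35.3285,   0.071 ,   0.0235,  -0.    ]), 'ee_pos': array([ 0.215 , -0.5061,  0.3022]), 'eef_rot': array([-3.1415,  0.001 , -1.169 ]), 'force': array([-0.0887,  0.9457, -0.5717]), 'moment': array([ 0.0516, -0.0094,  0.0564]), 'grip_width': 0.09377094307099074}
```

View pics/scene0.png

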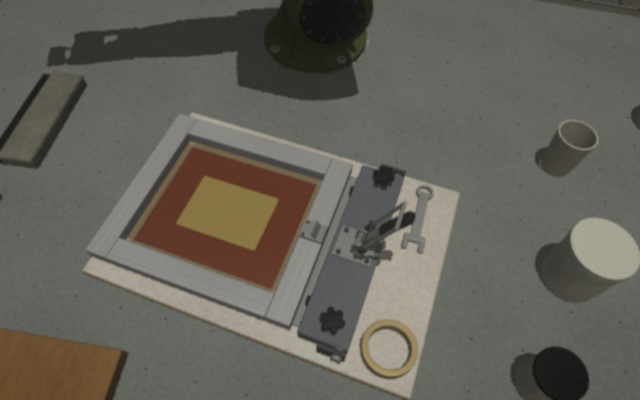

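View pics/side0.png

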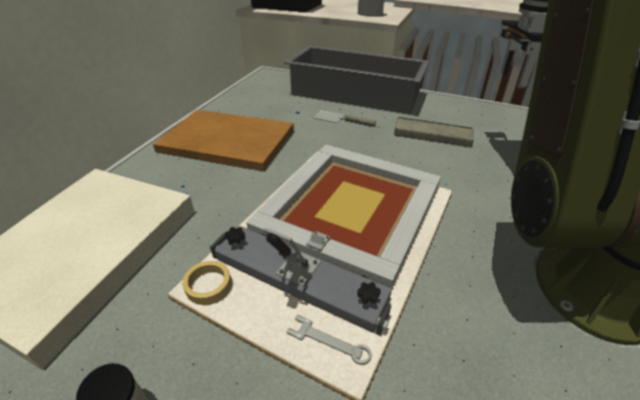

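View pics/wrist0.png

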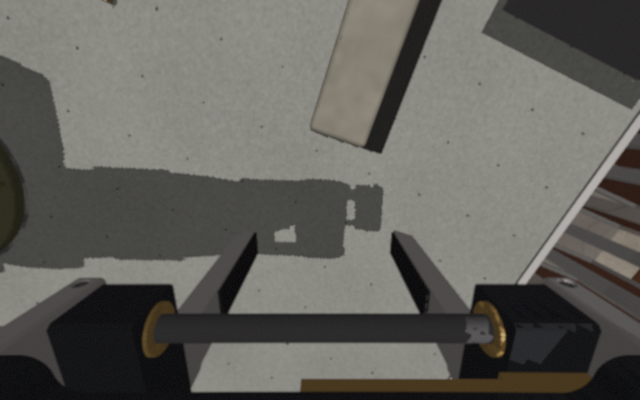

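The scene view shows the latch near (365,245), keeper (313,230), star knobs (384,178) and (332,320), wrench (418,220) and tape (389,348). In the side view the knobs are at (236,237) and (369,292). I'll zoom in next.

```bash
cat >> h.py <<'E'
def load(fn):
    d=dict(np.load('pics/'+fn+'.npz'))
    if 'hand_eye' in d:
        T=np.eye(4);T[:3,:3]=R.from_euler('xyz',d['rot']).as_matrix();T[:3,3]=d['ee']
        T=T@d['hand_eye']; d['Rc']=T[:3,:3]; d['pc']=T[:3,3]
    else:
        d['Rc']=R.from_euler('xyz',d['attitude']).as_matrix(); d['pc']=d['position']
    return d
def ray(d,px):
    u=cv2.undistortPoints(np.array([[px]],float),d['mtx'],d['distortion'])[0,0]
    return d['pc'],d['Rc']@np.array([u[0],u[1],1.])
def plane(d,px,z):
    p,r=ray(d,px); return p+r*(z-p[2])/r[2]
def depthpt(d,px):
    p,r=ray(d,px); return p+r*d['z_map'][int(round(px[1])),int(round(px[0]))]
def tri(*a):
    A=np.zeros((3,3));b=np.zeros(3);L=[]
    for d,px in a:
        p,r=ray(d,px);r=r/np.linalg.norm(r);M=np.eye(3)-np.outer(r,r);A+=M;b+=M@p;L.append((p,M))
    x=np.linalg.solve(A,b); return x,[np.linalg.norm(M@(x-p)) for p,M in L]
def proj(d,X):
    return cv2.projectPoints((d['Rc'].T@(np.array(X,float)-d['pc'])).reshape(1,1,3),np.zeros(3),np.zeros(3),d['mtx'],d['distortion'])[0].ravel()
def crop(fn,x0,y0,x1,y1,s,out):
    im=cv2.imread('pics/'+fn+'.png')[y0:y1,x0:x1]; cv2.imwrite('pics/'+out+'.png',cv2.resize(im,None,fx=s,fy=s,interpolation=cv2.INTER_CUBIC))
E
python3 - <<'E'
from h import *
crop('scene0',290,150,450,270,5,'c_scene0'); crop('side0',220,220,400,340,4,'c_side0')
s=load('scene0');t=load('side0')
for a,b in [((384,178),(369,292)),((332,320),(236,237)),((313,230),(319,239))]:
    print(tri((s,a),(t,b)),depthpt(s,a),depthpt(t,b))
E
```

```text
(array([0.422 , 0.2178, 0.0685]), [np.float64(0.0033105739798251752), np.float64(0.003310573979825143)]) [0.4321 0.2195 0.078 ] [0.4191 0.2216 0.0779]
(array([0.6907, 0.1816, 0.0649]), [np.float64(0.0007705516832165197), np.float64(0.000770551683216646)]) [0.6954 0.1824 0.0782] [0.6827 0.1902 0.0764]
(array([0.5456, 0.1198, 0.0545]), [np.float64(0.001438508239303645), np.float64(0.0014385082393036108)]) [0.5545 0.1224 0.069 ] [0.5425 0.1245 0.0612]
```

View pics/c_scene0.png

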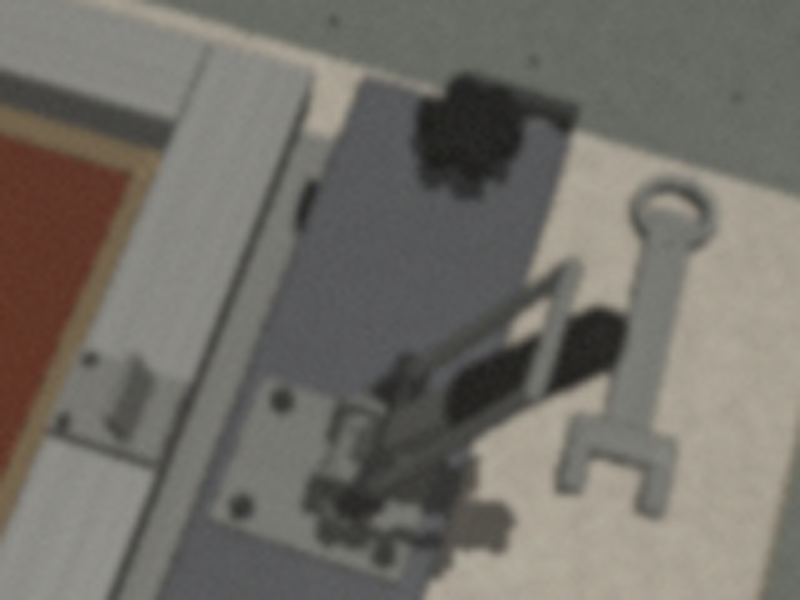

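View pics/c_side0.png

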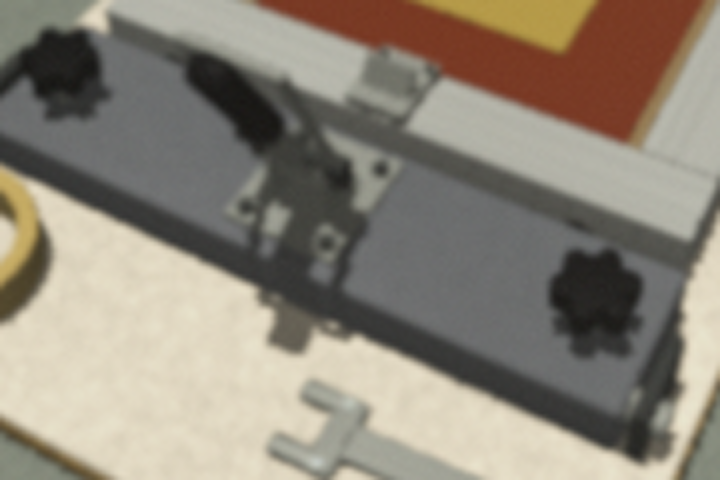

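Pixel picks on the knobs are coarse. The latch sits near (0.556, 0.20), with the base's x axis pointing roughly along world −y. I'll move the wrist camera over it for a better look.

>>> {"op": "move_arm", "data": {
  "rows": "0 0 -10 0 0 -0.13;0 0 -10 0 0 -0.13;0 0 -10 0 0 -0.13;0 0 -10 0 0 -0.13;0 0 -10 0 0 -0.13;0 0 -10 0 0 -0.13;0 0 -10 0 0 -0.13;0 0 -10 0 0 -0.13"
}}

```text
time_s: 1.15
ee_pos: [0.2149, -0.5058, 0.3819]
eef_rot: [-3.135, 0.003, -0.096]
force: [-0.2, -0.6, 0.2]
grip_width: 0.094
```

>>> {"op": "move_arm", "data": {
  "rows": "13 -43 0 0 0 0;13 -43 0 0 0 0;13 -43 0 0 0 0;13 -43 0 0 0 0;13 -43 0 0 0 0;13 -43 0 0 0 0;13 -43 0 0 0 0;13 -43 0 0 0 0;13 -43 0 0 0 0;13 -43 0 0 0 0;13 -43 0 0 0 0;13 -43 0 0 0 0;13 -43 0 0 0 0;13 -43 0 0 0 0;13 -43 0 0 0 0;13 -43 0 0 0 0;13 -43 0 0 0 0;13 -43 0 0 0 0;0 0 0 0 0 0"
}}

```text
time_s: 3.52
ee_pos: [0.5275, 0.2682, 0.3833]
eef_rot: [-3.136, 0.006, -0.095]
force: [0.2, 0.2, 0.3]
grip_width: 0.0936
```

```bash
python3 - <<'E'
from h import *
o,c=shot('wrist','w1'); print(o['time_s'],o['ee_pos'],o['eef_rot'],o['qpos'])
E
```

```text
3.525 [0.5275 0.2682 0.3833] [-3.1356  0.0057 -0.095 ] [0.4062 0.3514 1.2685 0.008  1.5239 0.5008]
```

View pics/w1.png

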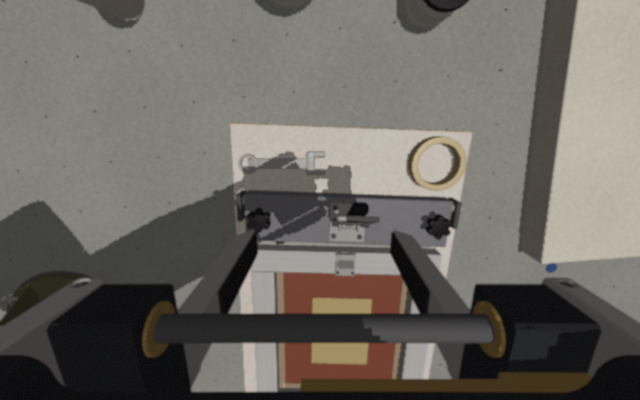

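The wrist view shows the base square to the image. The knobs are at (259,220) and (437,225), the latch at (350,215), the keeper at (345,262), the wrench at (285,160) and the tape at (438,163). I'll take a second, closer view.

>>> {"op": "move_arm", "data": {
  "rows": "8 -12 15 0 0 0;8 -12 15 0 0 0;8 -12 15 0 0 0;8 -12 15 0 0 0;0 0 0 0 0 0"
}}

```text
time_s: 4.2
ee_pos: [0.5648, 0.3102, 0.3219]
eef_rot: [-3.136, 0.005, -0.099]
force: [0.1, -0.9, -0.2]
grip_width: 0.0942
```

```bash
python3 - <<'E'
from h import *
o,c=shot('wrist','w2'); print(o['time_s'],o['ee_pos'],o['eef_rot'],o['qpos'])
crop('w1',230,120,480,290,3,'c_w1'); crop('w2',180,120,450,310,2.9,'c_w2')
E
```

```text
4.2 [0.5648 0.3102 0.3219] [-3.1361  0.005  -0.0992] [0.4434 0.5039 1.1941 0.0074 1.4451 0.5417]
```

View pics/w2.png

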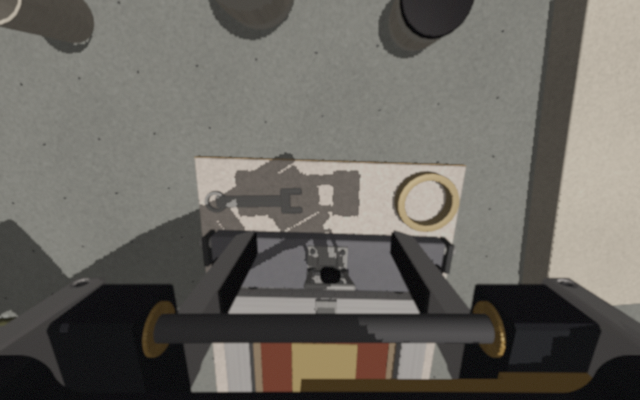

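View pics/c_w1.png

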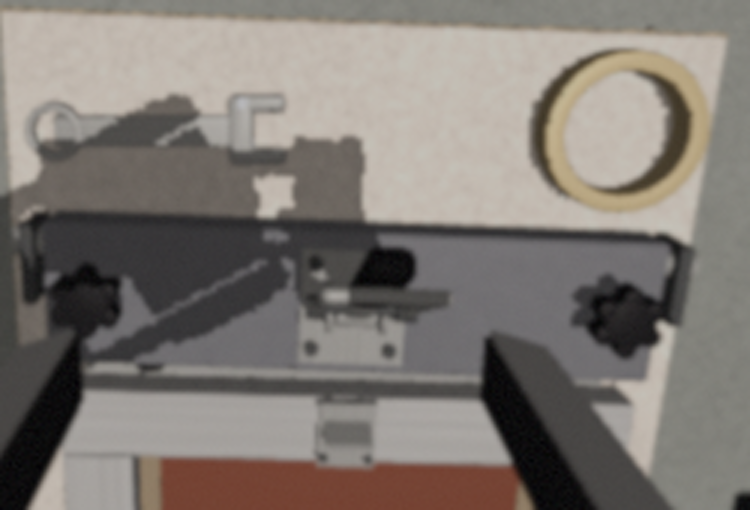

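View pics/c_w2.png

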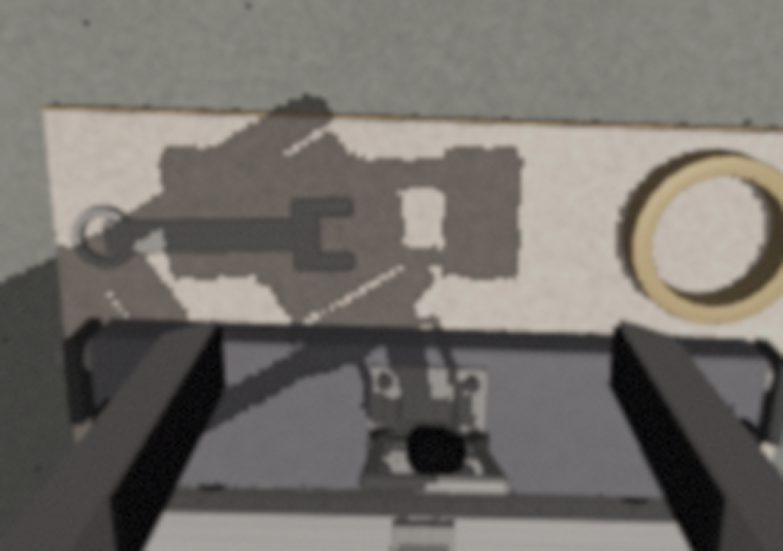

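```bash
python3 - <<'E'
from h import *
w1,w2,s,t=[load(n) for n in ['w1','w2','scene0','side0']]
for d,a,b in [(w1,(231,123.5),(472.3,132)),(w2,(195.5,157),(465,165)),(s,(460,192),(410,397)),(t,(363,399),(171,295))]:
    A=plane(d,a,.018);B=plane(d,b,.018); v=B-A; m=(A+B)/2
    L=np.linalg.norm(v); y=v/L; x=np.array([y[1],-y[0],0]); 
    if np.dot(x,[0,-1,0])<0:x=-x
    print(A,B,'L',L,'yawx',np.arctan2(x[1],x[0]),'pivot',m+.14*x)
print(tri((w1,(231,123.5)),(w2,(195.5,157))),tri((w1,(472.3,132)),(w2,(465,165))))
# knobs w1
for a in [(258.5,220),(436,225)]: print('knob',plane(w1,a,.075),depthpt(w1,a))
# keeper lip w1 crop (345,432), hinge etc
for a in [(345,432)]:
    p=(230+a[0]/3,120+a[1]/3);print('lip',p,plane(w1,p,.068),depthpt(w1,p))
print('lip w1-scene',tri((w1,(345,264)),(s,(316,228.5))))
# grip black tip: w1 crop (400,265); w2 crop (437,450); side crop (205,72)/4+(220,220); scene crop (605,335)/5+(290,150)
g=[(w1,(230+398/3,120+266/3)),(w2,(180+437/2.9,120+450/2.9)),(s,(290+605/5,150+335/5)),(t,(220+203/4,220+72/4))]
print('tip',tri(*g)); print(tri(g[2],g[3]),tri(g[0],g[2]))
for q in g: print(depthpt(*q))
E
```

```text
[0.3887 0.3625 0.018 ] [0.7624 0.3139 0.018 ] L 0.3768755375668898 yawx -1.700076903696121 pivot [0.5575 0.1994 0.018 ]
[0.3889 0.3639 0.018 ] [0.7613 0.3159 0.018 ] L 0.3754599880809292 yawx -1.6988442061499665 pivot [0.5572 0.201  0.018 ]
[0.3864 0.3643 0.018 ] [0.7617 0.3139 0.018 ] L 0.3785815042885773 yawx -1.7041616401376214 pivot [0.5554 0.2004 0.018 ]
[0.3836 0.3604 0.018 ] [0.7536 0.3137 0.018 ] L 0.37292695330678793 yawx -1.6963218634846362 pivot [0.5511 0.1982 0.018 ]
(array([0.3865, 0.3631, 0.0123]), [np.float64(0.0004758678744478728), np.float64(0.00047586787444777785)]) (array([0.7691, 0.3128, 0.0033]), [np.float64(0.000630525265159426), np.float64(0.0006305252651596117)])
knob [0.4223 0.2197 0.075 ] [0.4232 0.2207 0.078 ]
knob [0.6869 0.1872 0.075 ] [0.6856 0.1886 0.0785]
lip (345.0, 264.0) [0.5464 0.1306 0.068 ] [0.5466 0.1267 0.061 ]
lip w1-scene (array([0.5463, 0.126 , 0.0604]), [np.float64(0.0004208083639028688), np.float64(0.00042080836390294706)])
tip (array([0.5655, 0.2596, 0.1829]), [np.float64(0.001758734093755883), np.float64(0.0006925789938198214), np.float64(0.0005565170615543236), np.float64(0.0007834789280556002)])
(array([0.5648, 0.2599, 0.1826]), [np.float64(2.296700256934425e-05), np.float64(2.2967002569526964e-05)]) (array([0.5667, 0.2595, 0.1857]), [np.float64(6.306471470744047e-05), np.float64(6.306471470757274e-05)])
[0.5666 0.2596 0.1862]
[0.5652 0.2616 0.1851]
[0.5676 0.2593 0.1872]
[0.5632 0.2626 0.1857]
```

Pivot is at about (0.557, 0.200) with x̂ yaw −1.70. The handle tip triangulates to 127 mm from the pivot at 2.06 rad, so the handle value is about 0.80, and the lip is about 75 mm ahead. All of this agrees with the text.

In this pose tool x = lateral, tool y = ahead and tool z = down. The plan is to push the back of the grip forward with closed fingers until the loop passes upright and falls over by itself.

>>> {"op": "move_arm", "data": {
  "rows": "3 0 20 0 0 0.016;3 0 20 0 0 0.016;0 0 20 0 0 0;0 0 20 0 0 0;0 0 0 0 0 0;0 0 0 0 0 0;0 0 0 0 0 0;0 0 0 0 0 0",
  "grip": -1,
  "newtons": 20
}}

```text
time_s: 5.25
ee_pos: [0.5707, 0.3069, 0.2414]
eef_rot: [-3.133, 0.0, -0.138]
force: [-0.0, 0.7, 0.3]
grip_width: 0.0173
```

```bash
cat >> h.py <<'E'
PIV=np.array([.5568,.2003,.071]); YX=-1.701
XH=np.array([np.cos(YX),np.sin(YX),0]);YH=np.array([-XH[1],XH[0],0])
def rel(p): d=np.array(p)-PIV; return np.array([d@XH,d@YH,d[2]])*1000
def world(r): r=np.array(r)/1000; return PIV+r[0]*XH+r[1]*YH+np.array([0,0,r[2]])
def st():
    o=sensors.get_obs(); print(o['time_s'],'rel',rel(o['ee_pos']),'rot',o['eef_rot'],'F',o['force'],'w',o['grip_width']); return o
E
python3 - <<'E'
from h import *
st(); shot('side','s3'); crop('s3',200,120,440,300,3.3,'c_s3')
E
```

```text
5.25 rel [-107.5347   -0.0393  170.4021] rot [-3.1334  0.0002 -0.1383] F [-0.0203  0.7276  0.3429] w 0.017306558172418593
```

View pics/c_s3.png

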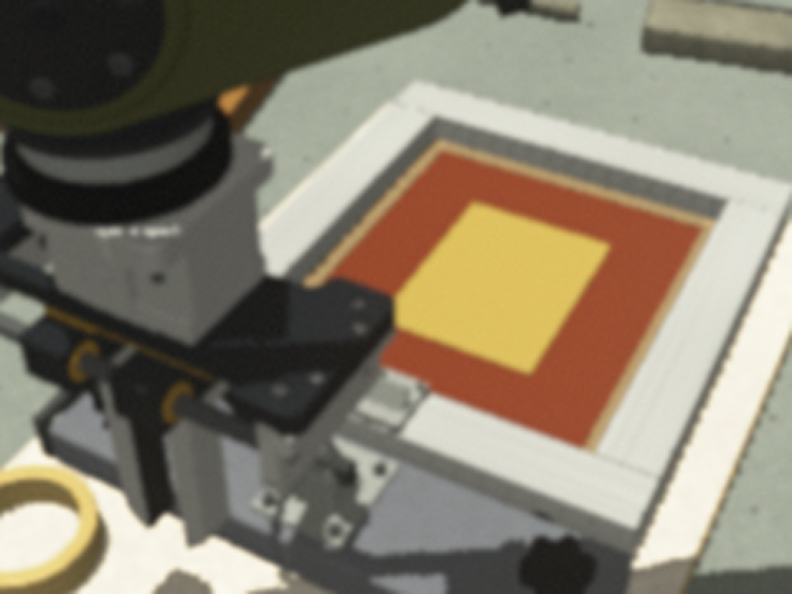

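The gripper is behind the latch with its fingers almost shut, and the keeper is visible at about (390,400) in the crop. Now I'll push forward.

>>> {"op": "move_arm", "data": {
  "rows": "0 8 0 0 0 0;0 8 0 0 0 0;0 8 0 0 0 0;0 6 0 0 0 0;0 6 0 0 0 0;0 6 0 0 0 0;0 6 0 0 0 0;0 6 0 0 0 0;0 6 0 0 0 0;0 6 0 0 0 0;0 5 0 0 0 0;0 5 0 0 0 0;0 5 0 0 0 0;0 5 0 0 0 0;0 5 0 0 0 0;0 0 0 0 0 0"
}}

```text
time_s: 7.3
ee_pos: [0.5574, 0.2103, 0.2413]
eef_rot: [-3.132, -0.001, -0.139]
force: [0.7, 0.3, -0.3]
grip_width: 0.0005
```

```bash
python3 - <<'E'
from h import *
st(); shot('side','s4'); crop('s4',200,160,400,300,4,'c_s4'); shot('scene','v4'); crop('v4',270,130,450,270,4.4,'c_v4')
E
```

```text
7.3 rel [ -9.9772  -0.7516 170.3087] rot [-3.1325 -0.0009 -0.1386] F [ 0.7032  0.292  -0.2968] w 0.00045830825176326523
```

View pics/c_s4.png

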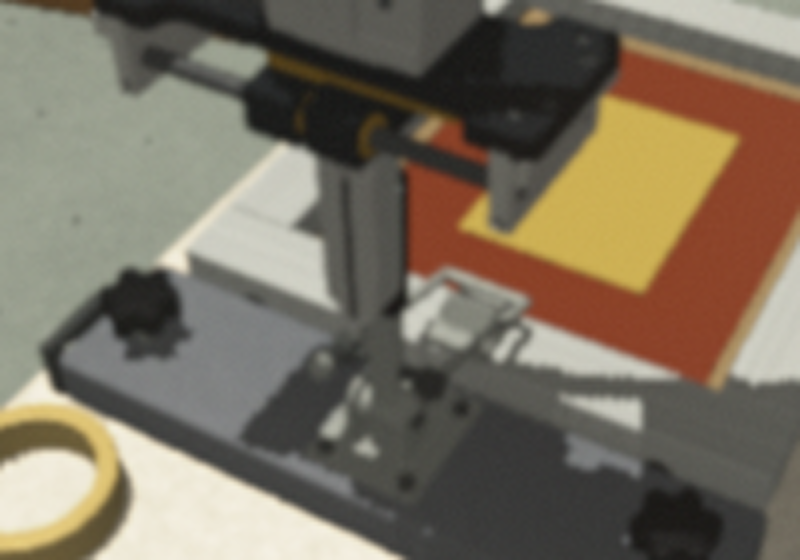

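View pics/c_v4.png

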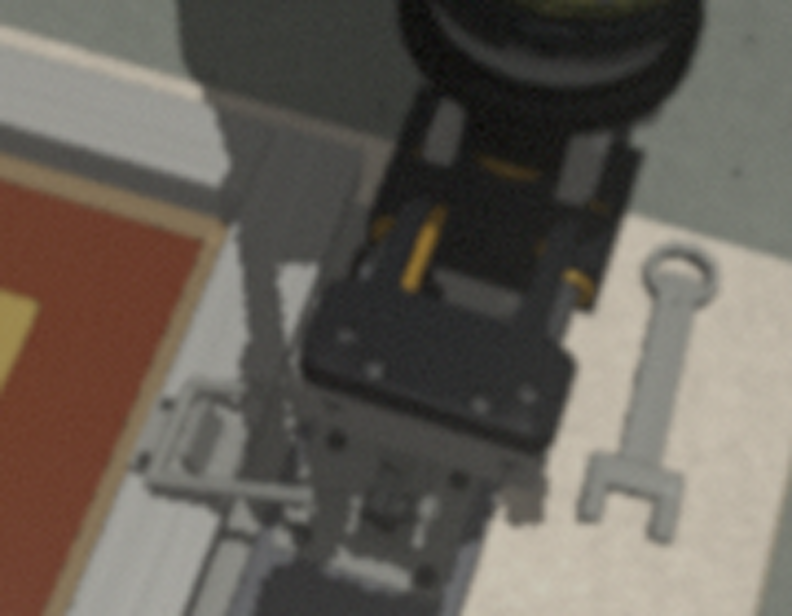

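The loop has dropped over, and both views show the crossbar ahead of the lip (scene crop (152–188, 385–485); side crop (447,270)–(527,303)). I'll measure it.

```bash
python3 - <<'E'
from h import *
s,t=load('v4'),load('s4')
f=lambda p:(270+p[0]/4.4,130+p[1]/4.4)
g=lambda p:(200+p[0]/4,160+p[1]/4)
for a,b,n in [((188,385),(527,303),'-y end'),((152,485),(447,270),'+y end'),((170,435),(487,287),'mid')]:
    X,e=tri((s,f(a)),(t,g(b))); print(n,rel(X),e,rel(plane(s,f(a),.057)),rel(plane(t,g(b),.057)))
X,e=tri((s,f((208,440))),(t,g((460,318))));print('lip',rel(X),e)
E
```

```text
-y end [ 90.7213 -20.7379  -8.5448] [np.float64(0.0041945533337482905), np.float64(0.004194553333748361)] [ 88.3524 -20.5116 -14.    ] [100.3712 -19.7989 -14.    ]
+y end [89.1132 23.6881 -6.7648] [np.float64(0.005548966113515931), np.float64(0.005548966113515927)] [ 85.9106  24.2407 -14.    ] [101.8413  25.6972 -14.    ]
mid [90.0911  1.4284 -8.301 ] [np.float64(0.004964079331829995), np.float64(0.004964079331830005)] [ 87.1133   2.2037 -14.    ] [100.7937   2.5083 -14.    ]
lip [72.1916  1.5527 -9.5728] [np.float64(0.00016292553507442944), np.float64(0.0001629255350744937)]
```

The crossbar is about 90 mm ahead of the pivot, roughly 12 mm ahead of the seat, which is behind the lip. Height is uncertain because the views disagree by about 5 mm. I'll back off, open, and look again with the wrist.

>>> {"op": "move_arm", "data": {
  "rows": "0 -10 0 0 0 0;0 -20 0 0 0 0;0 -20 0 0 0 0;0 -20 -10 0 0 0;0 -10 -10 0 0 0;0 0 -10 0 0 0;0 0 0 0 0 0",
  "grip": 0.2
}}

```text
time_s: 8.28
ee_pos: [0.5685, 0.2973, 0.2726]
eef_rot: [-3.133, -0.0, -0.136]
force: [0.8, -0.4, -0.5]
grip_width: 0.0565
```

```bash
python3 - <<'E'
from h import *
st(); shot('side','s5'); crop('s5',200,180,400,300,4,'c_s5'); shot('scene','v5'); crop('v5',270,130,450,270,4.4,'c_v5')
shot('wrist','w5'); crop('w5',220,200,420,340,4,'c_w5')
E
```

```text
8.275 rel [-97.6809  -0.983  201.5801] rot [-3.133  -0.0002 -0.1358] F [ 0.8176 -0.423  -0.5197] w 0.05652451329978244
```

View pics/c_s5.png

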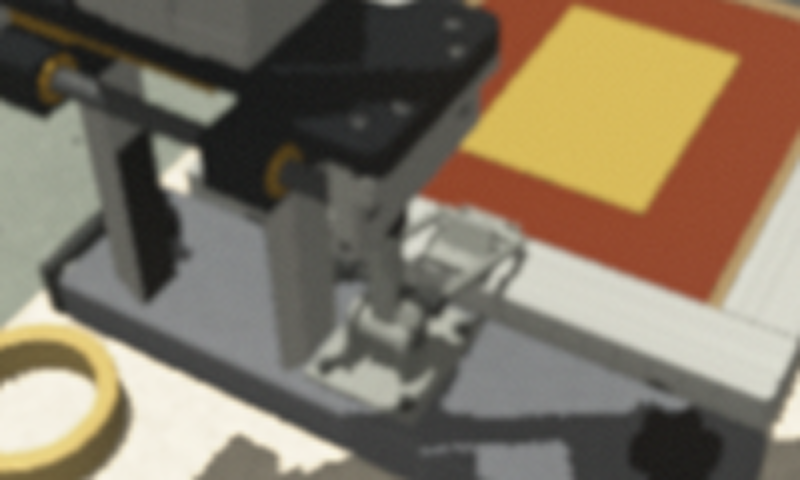

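View pics/c_v5.png

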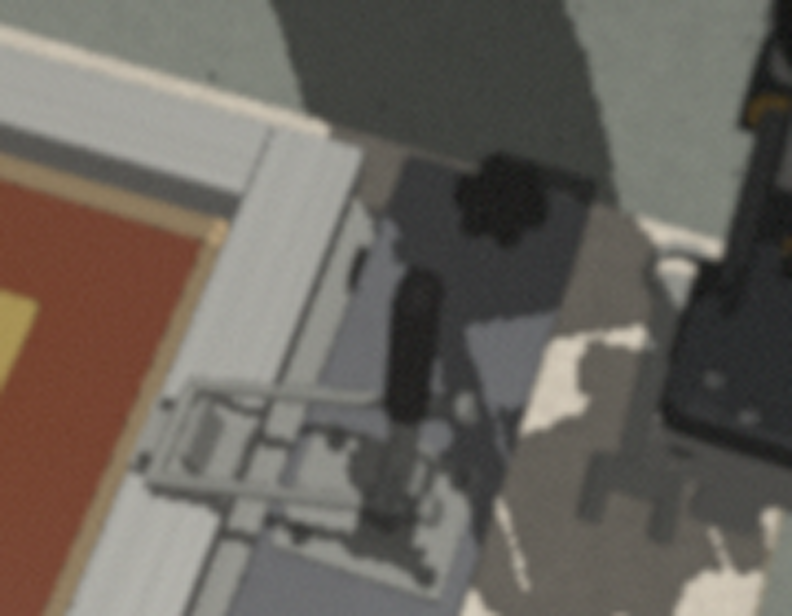

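View pics/w5.png

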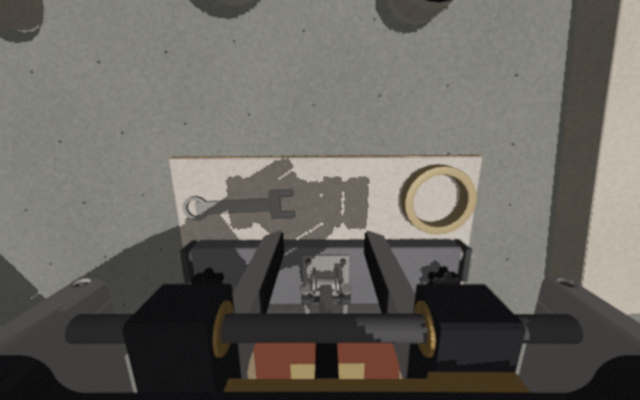

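The scene crop shows the handle standing up (tip near (420,275)) with the loop hooked around the lip. I'll intersect those rays with the latch's mid-plane.

```bash
python3 - <<'E'
from h import *
s,t=load('v5'),load('s5')
f=lambda p:(270+p[0]/4.4,130+p[1]/4.4)
def mid(d,px,y=0):
    p,r=ray(d,px); k=(y/1000-(p-PIV)@YH)/(r@YH); return rel(p+k*r)
for n,a in [('tip',(420,275)),('gripbase',(405,420)),('pivotish',(388,500))]:
    m=mid(s,f(a)); print(n,m,np.hypot(m[0],m[2]),np.arctan2(m[2],m[0]))
for n,a in [('bar-',(188,385)),('bar+',(152,485)),('barmid',(170,435)),('lipmid',(205,445))]:
    q=f(a); print(n,rel(plane(s,q,.057)),rel(depthpt(s,q)),'z-7',rel(plane(s,q,.064)))
E
```

```text
tip [  7.464   -0.     135.3811] 135.58674254128135 1.5157186968323724
gripbase [ 2.5177  0.     47.831 ] 47.897221609249186 1.5182077657967572
pivotish [  2.3442  -0.     -12.3919] 12.611687725753304 -1.3838323184441723
bar- [ 88.3524 -20.5116 -14.    ] [ 87.6661 -18.5214 -10.3746] z-7 [ 87.0273 -16.6689  -7.    ]
bar+ [ 85.9106  24.2407 -14.    ] [ 85.7299  24.7087 -13.0263] z-7 [84.6117 27.605  -7.    ]
barmid [ 87.1133   2.2037 -14.    ] [ 86.552    3.7441 -11.0047] z-7 [85.8015  5.8036 -7.    ]
lipmid [ 73.3792   1.5317 -14.    ] [ 73.2515   1.927  -13.2328] z-7 [72.2142  5.1388 -7.    ]
```

The handle is at about 1.517 rad (value 0.26). The crossbar's top is about −11 mm, so its centre is at −14 mm: down on the plate, about 9 mm ahead of the seat, which matches the kinematics. Next I'll straddle the grip from behind and close on it.

>>> {"op": "move_arm", "data": {
  "rows": "1 10 12 0 0 0;0 10 13 0 0 0;0 15 0 0 0 0;0 15 0 0 0 0;0 15 0 0 0 0;0 15 0 0 0 0;0 13 0 0 0 0;0 9 0 0 0 0;0 0 0 0 0 0",
  "grip": 0.2
}}

```text
time_s: 9.55
ee_pos: [0.5543, 0.1867, 0.2435]
eef_rot: [-3.135, 0.002, -0.139]
force: [-1.0, 0.7, -0.4]
grip_width: 0.0562
```

```bash
python3 - <<'E'
from h import *
st(); shot('side','s6'); crop('s6',220,120,420,300,3.3,'c_s6'); shot('scene','v6'); crop('v6',270,130,450,270,4.4,'c_v6')
E
```

```text
9.55 rel [ 13.8306  -0.6919 172.5408] rot [-3.1345  0.0018 -0.1389] F [-1.0464  0.6716 -0.4125] w 0.05619807198996167
```

View pics/c_s6.png

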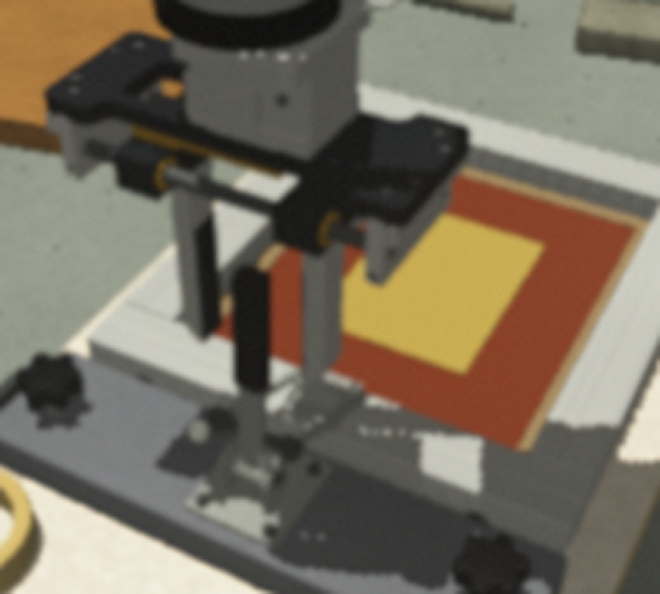

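View pics/c_v6.png

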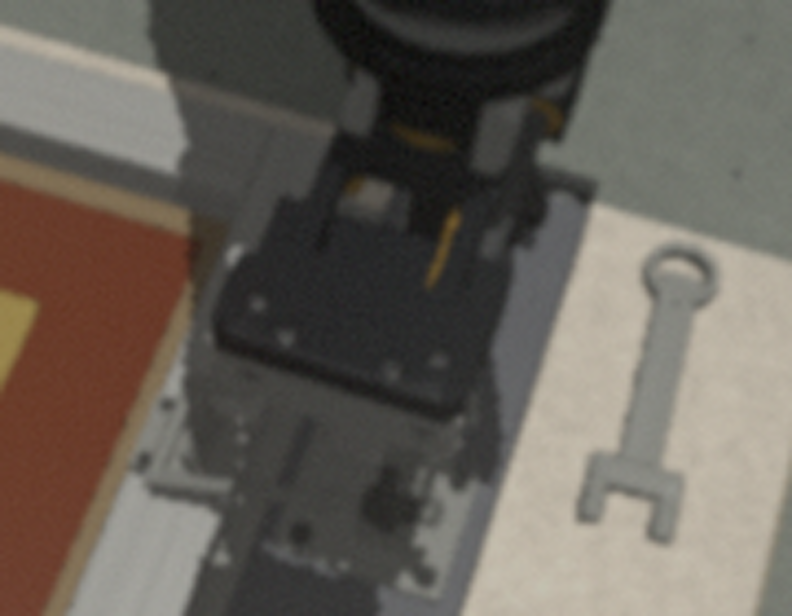

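The handle stands between the open fingers, but the tool overshot 8 mm ahead. I'll correct that and close gently.

>>> {"op": "move_arm", "data": {
  "rows": "0 -4 0 0 0 0;0 -4 0 0 0 0;0 0 0 0 0 0;0 0 0 0 0 0;0 0 0 0 0 0;0 0 0 0 0 0;0 0 0 0 0 0",
  "grip": -1,
  "newtons": 15
}}

```text
time_s: 10.52
ee_pos: [0.5566, 0.1968, 0.2433]
eef_rot: [-3.134, -0.001, -0.137]
force: [1.3, 0.2, -0.2]
grip_width: 0.0189
```

```bash
python3 - <<'E'
from h import *
o=st(); p=rel(o['ee_pos']); g=p-[0,0,78]; r=np.hypot(g[0],g[2]); th=np.arctan2(g[2],g[0]); print(g,r,th)
shot('side','s7'); crop('s7',220,120,420,300,3.3,'c_s7')
pr=g
for a in np.linspace(th,1.257+2.0,22)[1:]:
    n=np.array([r*np.cos(a),0,r*np.sin(a)]); print(round(a-1.257,2),np.round([n[0]-pr[0],-(n[2]-pr[2])],1)); pr=n
E
```

```text
10.525 rel [  3.5027   0.2226 172.2821] rot [-3.134  -0.0013 -0.1368] F [ 1.3121  0.2335 -0.2178] w 0.01894744719508342
[ 3.5027  0.2226 94.2821] 94.3471611074099 1.5336622242971376
0.36 [-7.7  0. ]
0.44 [-7.7  0.7]
0.52 [-7.6  1.3]
0.6 [-7.5  1.9]
0.69 [-7.3  2.5]
0.77 [-7.1  3.1]
0.85 [-6.8  3.7]
0.93 [-6.5  4.2]
1.02 [-6.1  4.7]
1.1 [-5.7  5.2]
1.18 [-5.3  5.7]
1.26 [-4.8  6.1]
1.34 [-4.3  6.5]
1.43 [-3.7  6.8]
1.51 [-3.1  7.1]
1.59 [-2.6  7.3]
1.67 [-1.9  7.5]
1.75 [-1.3  7.6]
1.84 [-0.7  7.7]
1.92 [-0.1  7.7]
2.0 [0.6 7.7]
```

View pics/c_s7.png

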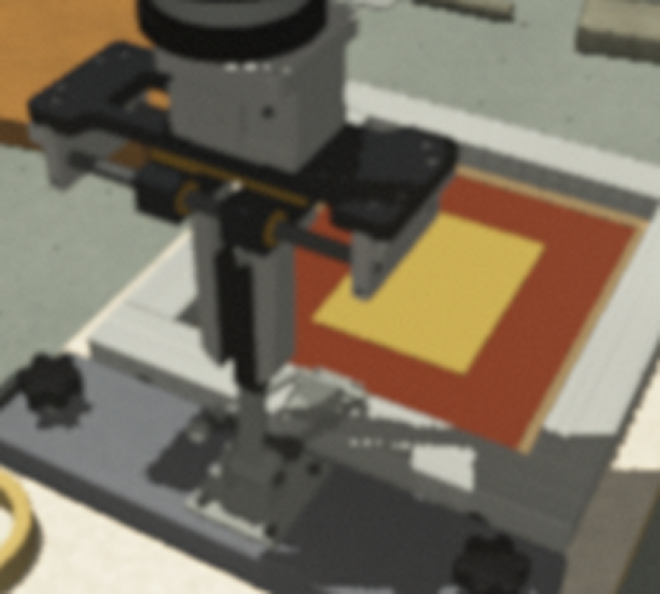

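The grip width is 18.9 mm, so the handle is held. I'll throw the first part, taking up the slack, and check the hook.

>>> {"op": "move_arm", "data": {
  "rows": "0 -7.5 0 0 0 0;0 -7.5 0.7 0 0 0;0 -7.5 1.3 0 0 0;0 -7.5 2 0 0 0;0 -7.5 2.5 0 0 0;0 0 0 0 0 0"
}}

```text
time_s: 11.32
ee_pos: [0.5619, 0.2369, 0.2372]
eef_rot: [-3.135, -0.002, -0.136]
force: [1.0, -0.7, 1.1]
grip_width: 0.0192
```

```bash
python3 - <<'E'
from h import *
o=st(); p=rel(o['ee_pos']); g=p-[0,0,78]; r=np.hypot(g[0],g[2]); th=np.arctan2(g[2],g[0]); print(g,r,th-1.257)
shot('side','s8'); crop('s8',220,120,420,300,3.3,'c_s8');shot('scene','v8'); crop('v8',270,130,450,270,4.4,'c_v8')
E
```

```text
11.325 rel [-36.9571   0.3002 166.2191] rot [-3.1345 -0.0018 -0.1362] F [ 1.0099 -0.6762  1.0939] w 0.01919870294125964
[-36.9571   0.3002  88.2191] 95.6475082309461 0.7105094937820939
```

View pics/c_s8.png

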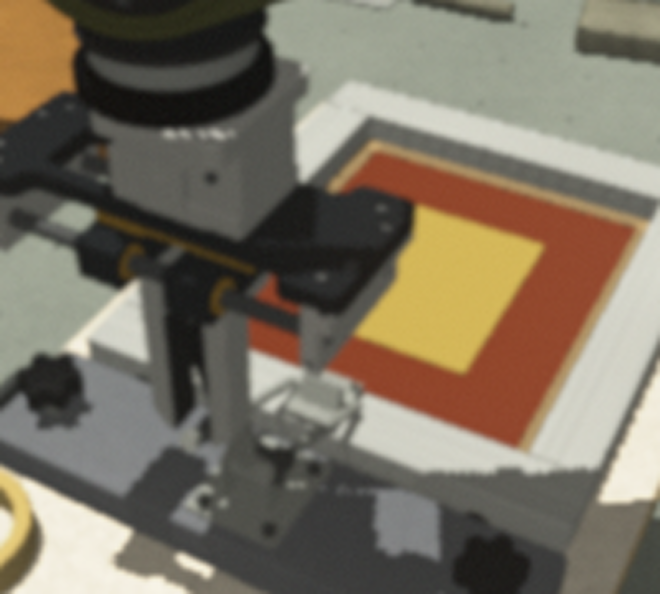

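View pics/c_v8.png

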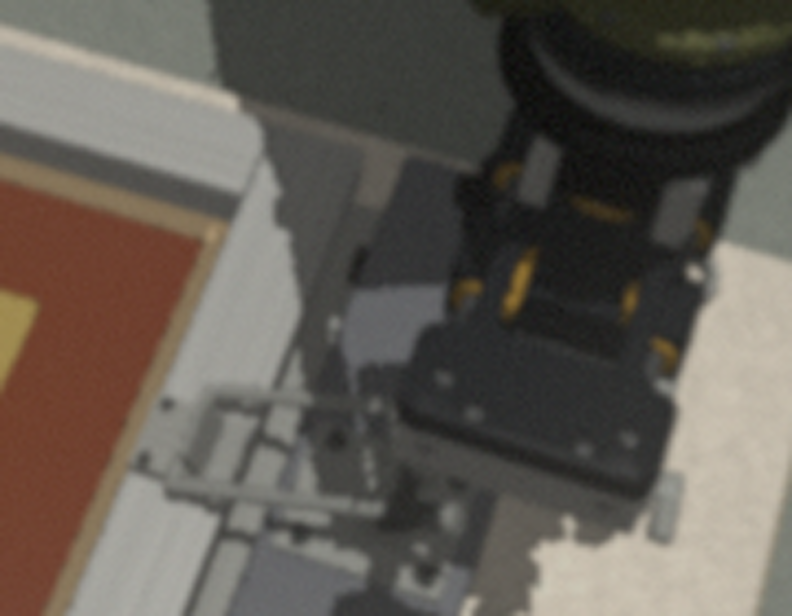

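The crossbar is drawn back under the lip at (190,435) in the scene crop. The throw continues.

>>> {"op": "move_arm", "data": {
  "rows": "0 -7 3 0 0 0;0 -7 3.7 0 0 0;0 -6.5 4.2 0 0 0;0 -6 4.7 0 0 0;0 -5.7 5.2 0 0 0;0 -5.3 5.7 0 0 0;0 -4.8 6.1 0 0 0;0 0 0 0 0 0"
}}

```text
time_s: 12.42
ee_pos: [0.5678, 0.2833, 0.2086]
eef_rot: [-3.126, -0.005, -0.137]
force: [1.8, -1.0, -1.2]
grip_width: 0.019
```

```bash
python3 - <<'E'
from h import *
o=st(); p=rel(o['ee_pos']); g=p-[0,0,78]; r=np.hypot(g[0],g[2]); th=np.arctan2(g[2],g[0]); print(g,r,th-1.257)
shot('side','s9'); crop('s9',200,120,420,300,3.3,'c_s9');shot('scene','v9'); crop('v9',270,130,450,270,4.4,'c_v9')
pr=g
for a in np.linspace(th,1.257+2.0,12)[1:]:
    n=np.array([r*np.cos(a),0,r*np.sin(a)]); print(round(a-1.257,2),np.round([n[0]-pr[0],-(n[2]-pr[2])],1)); pr=n
E
```

```text
12.425 rel [-83.7218   0.1575 137.6157] rot [-3.126  -0.0052 -0.137 ] F [ 1.8111 -0.9663 -1.2381] w 0.018982083361457593
[-83.7218   0.1575  59.6157] 102.77828877868659 1.2658121677199097
1.33 [-3.8  5.7]
1.4 [-3.4  6. ]
1.47 [-3.   6.2]
1.53 [-2.6  6.4]
1.6 [-2.1  6.5]
1.67 [-1.7  6.6]
1.73 [-1.3  6.7]
1.8 [-0.8  6.8]
1.87 [-0.4  6.8]
1.93 [0.1 6.9]
2.0 [0.6 6.8]
```

View pics/c_s9.png

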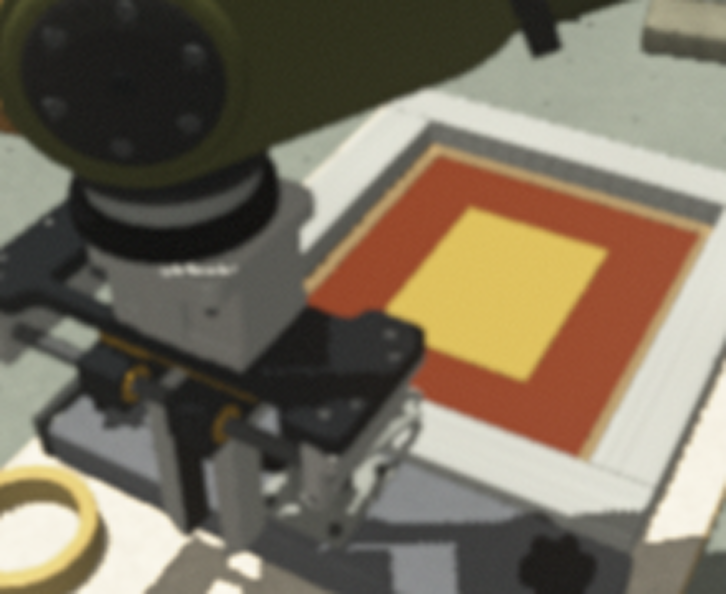

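View pics/c_v9.png

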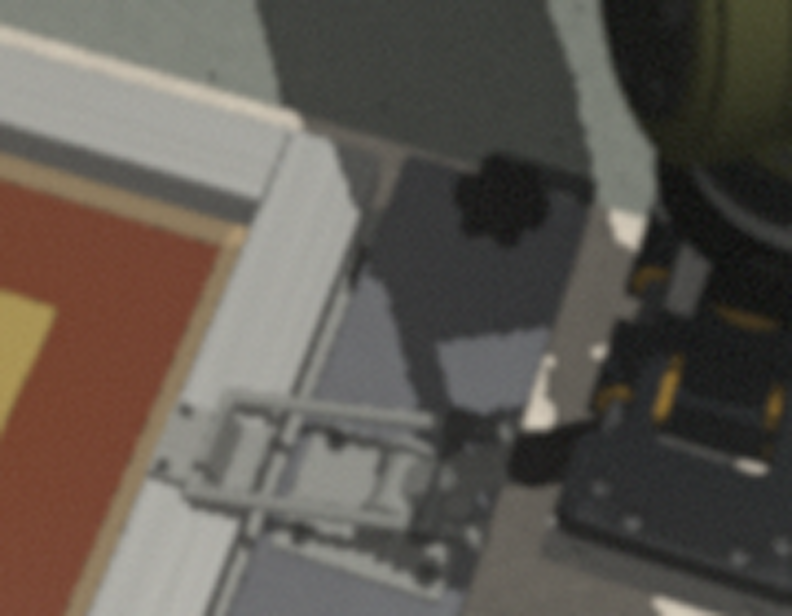

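The screen has slid toward the buffers and the loop is holding. I'll carry the throw through dead centre and down.

>>> {"op": "move_arm", "data": {
  "rows": "0 -3 6 0 0 0;0 -3 6 0 0 0;0 -2.5 6 0 0 0;0 -2.5 6.5 0 0 0;0 -2 6.5 0 0 0;0 -1.5 6.5 0 0 0;0 -1 6.7 0 0 0;0 -0.5 6.7 0 0 0;0 0 6.7 0 0 0;0 0 7 0 0 0;0 0 7 0 0 0;0 0 0 0 0 0"
}}

```text
time_s: 14.02
ee_pos: [0.5714, 0.3144, 0.1482]
eef_rot: [-3.094, -0.019, -0.134]
force: [0.4, -1.7, 0.3]
grip_width: 0.0187
```

```bash
python3 - <<'E'
from h import *
o=st(); p=rel(o['ee_pos']); g=p-[0,0,78]; r=np.hypot(g[0],g[2]); th=np.arctan2(g[2],g[0])%6.283; print(g,r,th-1.257)
shot('side','s10'); crop('s10',200,120,420,300,3.3,'c_s10');shot('scene','v10'); crop('v10',270,130,450,270,4.4,'c_v10')
E
```

```text
14.025 rel [-115.0749   -0.3334   77.1672] rot [-3.0942 -0.0188 -0.1342] F [ 0.3702 -1.6976  0.2531] w 0.018741486428862805
[-115.0749   -0.3334   -0.8328] 115.07787309109224 1.8916445493340859
```

View pics/c_s10.png

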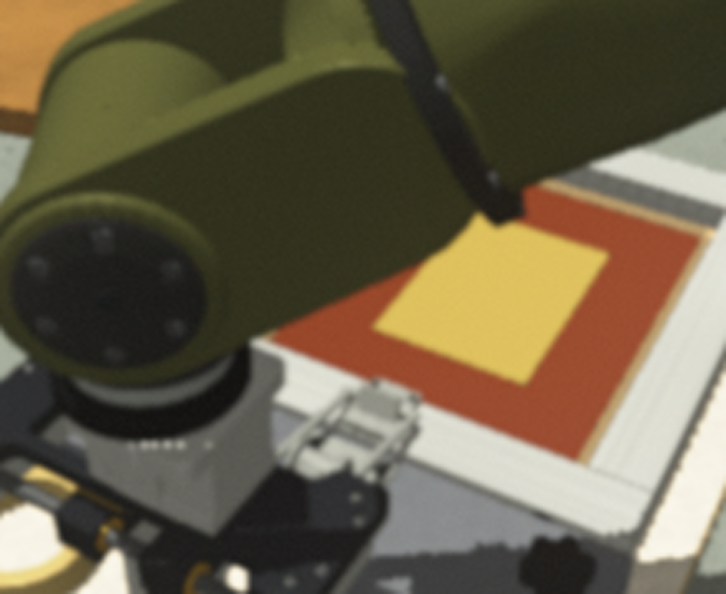

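View pics/c_v10.png

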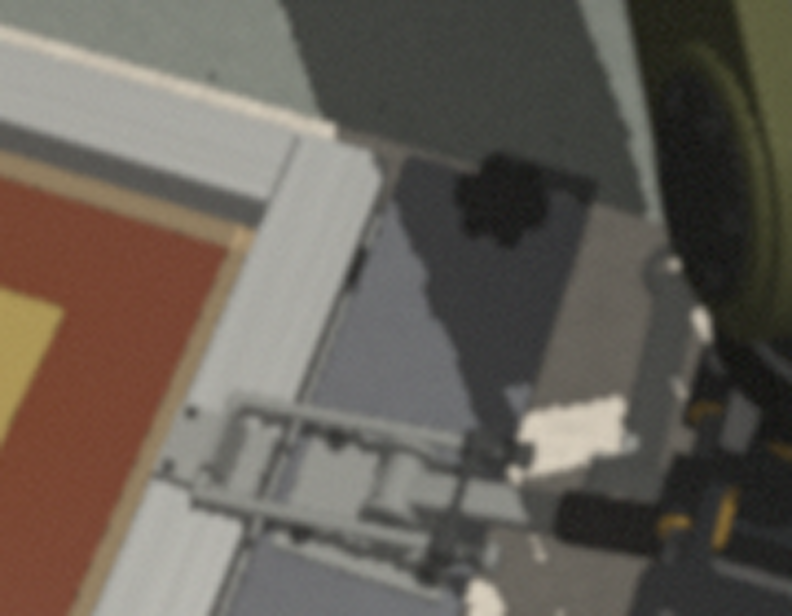

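The handle is close to down, at about 1.9. Now the last few millimetres to the stop.

>>> {"op": "move_arm", "data": {
  "rows": "0 0 4 0 0 0;0 0 4 0 0 0;0 0 4 0 0 0;0 0 4 0 0 0;0 0 0 0 0 0"
}}

```text
time_s: 14.75
ee_pos: [0.5717, 0.3172, 0.1335]
eef_rot: [-3.089, -0.02, -0.135]
force: [0.6, 2.8, -0.1]
grip_width: 0.0188
```

```bash
python3 - <<'E'
from h import *
o=st(); p=rel(o['ee_pos']); g=rel(o['ee_pos']+R.from_euler('xyz',o['eef_rot']).apply([0,0,.078])); print(g,(np.arctan2(g[2],g[0])%6.283)-1.257)
E
```

```text
14.75 rel [-117.8845   -0.3724   62.4568] rot [-3.0888 -0.02   -0.1345] F [ 0.6048  2.8137 -0.1277] w 0.018821578618448388
[-121.9931    1.2056  -15.4189] 2.0101324734460464
```

>>> {"op": "move_arm", "data": {
  "rows": "0 0 0 0 0 0;0 0 0 0 0 0;0 0 0 0 0 0;0 0 0 0 0 0;0 0 -5 0 0 0;0 0 -15 0 0 0;0 0 -25 0 0 0;0 0 -30 0 0 0;0 0 -30 0 0 0;0 -10 -30 0 0 0;0 -20 -30 0 0 0;0 0 0 0 0 0",
  "grip": 0
}}

```text
time_s: 16.25
ee_pos: [0.571, 0.3377, 0.3127]
eef_rot: [-3.087, -0.024, -0.136]
force: [0.4, 0.2, -0.1]
grip_width: 0.0469
```

```bash
python3 - <<'E'
from h import *
o=st(); 
shot('side','s11'); crop('s11',180,200,400,380,3.3,'c_s11');shot('scene','v11'); crop('v11',270,130,450,270,4.4,'c_v11'); shot('wrist','w11'); crop('w11',200,100,480,300,2.8,'c_w11')
E
```

```text
16.25 rel [-138.0604   -3.7195  241.7117] rot [-3.087  -0.0241 -0.1361] F [ 0.4035  0.1822 -0.1345] w 0.04691870815064431
```

View pics/c_s11.png

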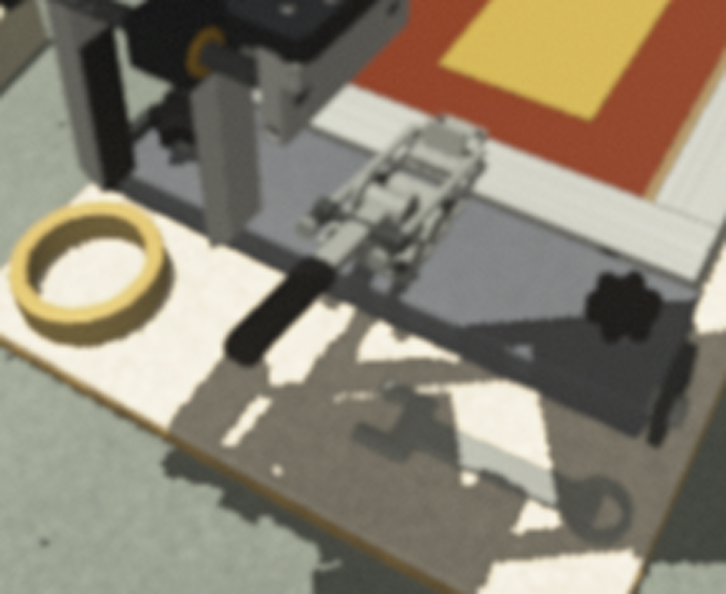

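View pics/c_v11.png

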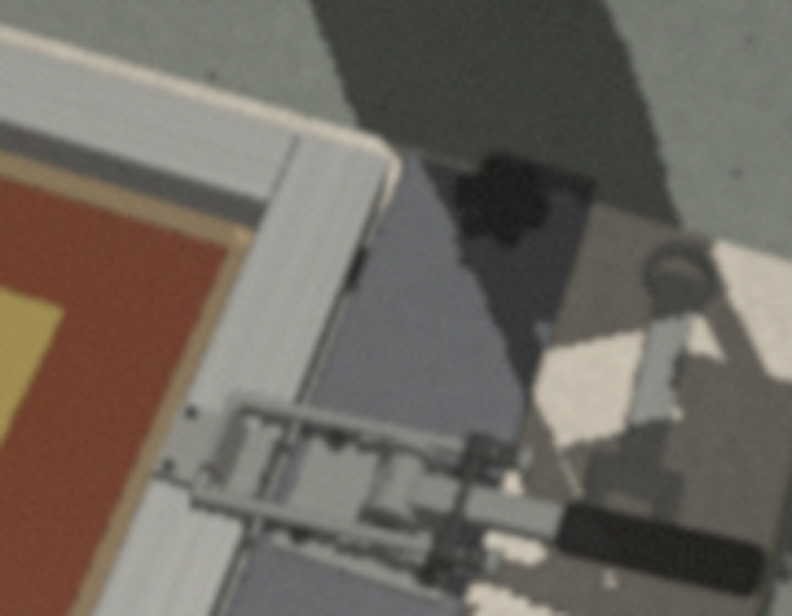

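View pics/c_w11.png

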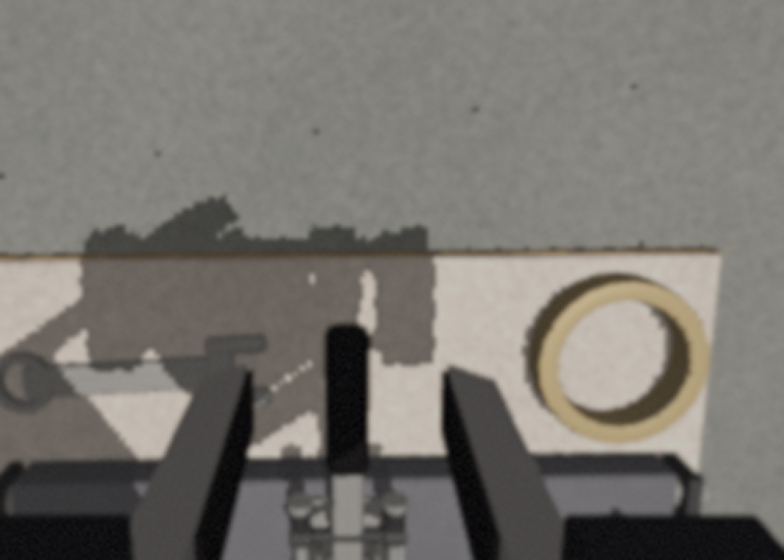

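The handle lies back and the loop is taut in the keeper. In the scene crop the grip runs from (560,515) to (760,575) and the screen touches the buffer at (355,268). Before handing in I'll check the handle's angle and the keeper position.

```bash
python3 - <<'E'
from h import *
s,t,w=load('v11'),load('s11'),load('w11')
f=lambda p:(270+p[0]/4.4,130+p[1]/4.4)
g=lambda p:(180+p[0]/3.3,200+p[1]/3.3)
k=lambda p:(200+p[0]/2.8,100+p[1]/2.8)
for n,d,q in [('scene',s,[f((590,530)),f((660,545)),f((735,563))]),('side',t,[g((310,280)),g((280,310)),g((250,340))]),('wrist',w,[k((347,345)),k((347,400)),k((347,450))])]:
    P=np.array([rel(depthpt(d,x)) for x in q]); print(n,P.tolist())
    m=P[0]-P[-1]; print('slope deg',np.degrees(np.arctan2(abs(m[2]),abs(m[0])))*np.sign(m[2]*m[0]))
print('bar', rel(plane(s,f((218,447)),.057)), rel(depthpt(s,f((198,490)))), rel(depthpt(s,f((242,398)))))
# keeper shift: plate corner screws v0 frame vs now (scene)
v=lambda p:(290+p[0]/5,150+p[1]/5); s0=load('scene0')
for a,b in [((90,357),(190,411)),((62,422),(167,467))]:
    A=rel(plane(s0,v(a),.054));B=rel(plane(s,f(b),.054)); print('screw',A,B,B-A)
E
```

```text
scene [[-68.65521078204863, 3.5636293585103593, 20.96111057329149], [-92.2226793225427, 4.074824926934974, 27.38169264296371], [-117.54156065342315, 2.8369094958216587, 29.563453181373504]]
slope deg -9.979947897385067
side [[-73.44839115477862, -5.901084680509374, 22.186227268828365], [-95.56880540448218, -4.263938211471409, 23.888353645384566], [-117.73097440224338, -3.8448885323320465, 27.710872190422467]]
slope deg -7.1114126045287565
wrist [[-121.36860710630268, 0.0009461893903852266, 31.046689629202998], [-95.44193846496091, -0.030932104082571805, 24.56294765443813], [-70.88377350351833, -0.09408111689506095, 20.029664163014285]]
slope deg -12.310347881549806
bar [ 68.545    0.6005 -14.    ] [68.577  22.3693 -9.4257] [ 66.3796 -19.5146  -8.6614]
screw [ 93.6888 -12.2678 -17.    ] [ 84.2389 -11.7392 -17.    ] [-9.4499  0.5285  0.    ]
screw [ 93.6071  14.0119 -17.    ] [ 83.9271  13.7754 -17.    ] [-9.6799 -0.2365  0.    ]
```

This check failed. The grip's top rises toward its end in all three views, so the handle is about 11° above level (value about 1.7), not down. The bar is in the keeper, and the screen has moved 9.5 mm to home. I'll shut the fingers and press the grip down from above.

>>> {"op": "move_arm", "data": {
  "rows": "4 13 0 -0.027 -0.012 0;0 9 0 -0.027 -0.012 0;0 0 0 0 0 0;0 0 20 0 0 0;0 0 20 0 0 0;0 0 20 0 0 0;0 0 20 0 0 0;0 0 0 0 0 0",
  "grip": -1
}}

```text
time_s: 17.4
ee_pos: [0.5708, 0.3098, 0.2227]
eef_rot: [3.132, 0.011, -0.139]
force: [-0.0, 0.0, 0.8]
grip_width: 0.0003
```

```bash
python3 - <<'E'
from h import *
o=st(); shot('side','s12'); crop('s12',180,200,400,380,3.3,'c_s12')
E
```

```text
17.4 rel [-110.384    -0.3126  151.7215] rot [ 3.132   0.0105 -0.1388] F [-0.0391  0.0449  0.8343] w 0.000272189367509631
```

View pics/c_s12.png

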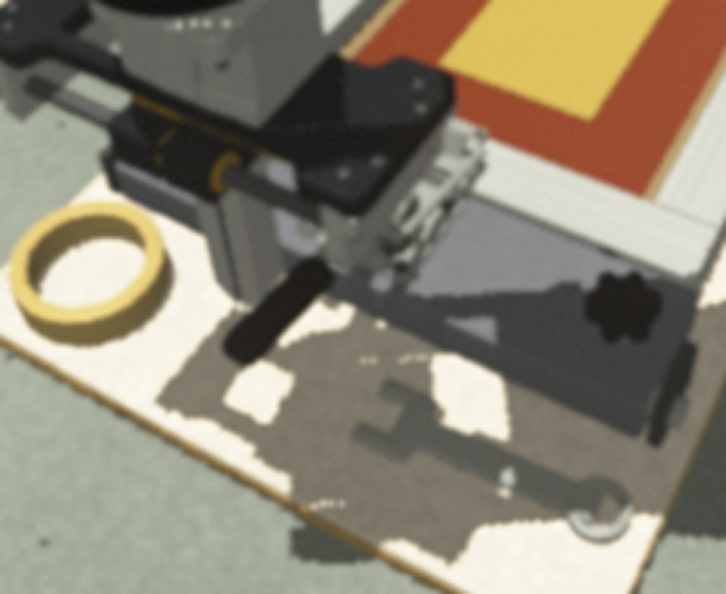

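The shut fingers are above the grip, at lateral 0 and −110 mm. Pressing down.

>>> {"op": "move_arm", "data": {
  "rows": "0 0 8 0 0 0;0 0 8 0 0 0;0 0 6 0 0 0;0 0 5 0 0 0;0 0 5 0 0 0;0 0 5 0 0 0;0 0 5 0 0 0;0 0 4 0 0 0;0 0 4 0 0 0;0 0 0 0 0 0"
}}

```text
time_s: 18.7
ee_pos: [0.5712, 0.3099, 0.1727]
eef_rot: [3.135, 0.006, -0.139]
force: [-0.2, 0.0, -1.3]
grip_width: 0.0004
```

>>> {"op": "move_arm", "data": {
  "rows": "0 0 4 0 0 0;0 0 4 0 0 0;0 0 3 0 0 0"
}}

```text
time_s: 19.08
ee_pos: [0.5715, 0.31, 0.1635]
eef_rot: [3.136, 0.005, -0.139]
force: [-10.6, -6.6, 32.3]
grip_width: 0.0006
```

There is 32 N of reaction at the predicted stop height (tip at −4.5 mm against −5 mm expected). I'll lift off and look.

>>> {"op": "move_arm", "data": {
  "rows": "0 0 -8 0 0 0;0 0 -20 0 0 0;0 0 -30 0 0 0;0 -10 -40 0 0 0;0 -10 -40 0 0 0;0 -10 -20 0 0 0;0 0 0 0 0 0;0 0 0 0 0 0"
}}

```text
time_s: 20.08
ee_pos: [0.5761, 0.3406, 0.3313]
eef_rot: [3.138, 0.002, -0.139]
force: [-0.2, 0.3, -1.0]
grip_width: 0.0008
```

```bash
python3 - <<'E'
from h import *
o=st(); 
shot('side','s13'); crop('s13',180,200,400,380,3.3,'c_s13');shot('scene','v13'); crop('v13',270,130,450,270,4.4,'c_v13'); shot('wrist','w13'); crop('w13',200,100,480,300,2.8,'c_w13')
E
```

```text
20.075 rel [-141.6303    0.9616  260.2922] rot [ 3.1375  0.0022 -0.139 ] F [-0.1552  0.2543 -0.9585] w 0.0007743501683322221
```

View pics/c_s13.png

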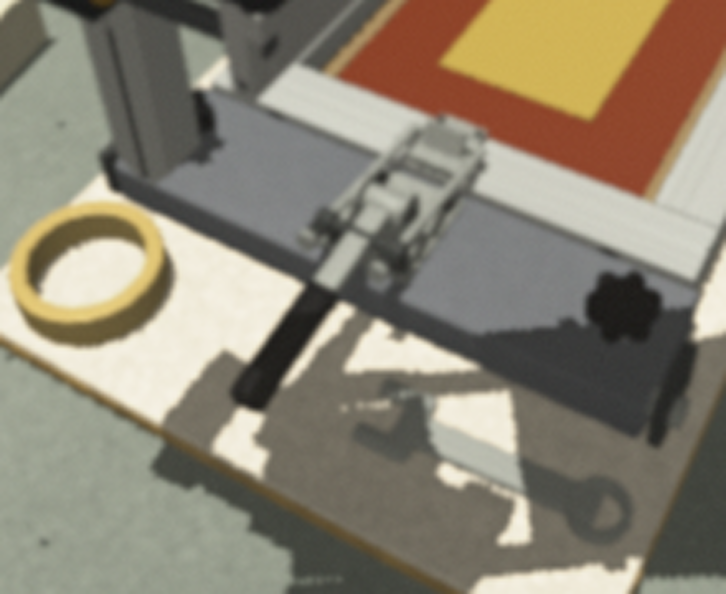

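View pics/c_v13.png

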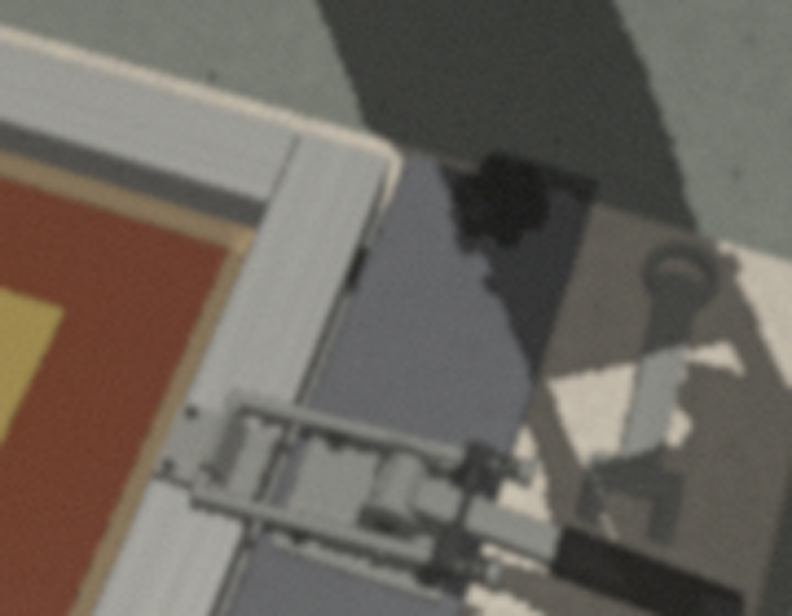

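View pics/c_w13.png

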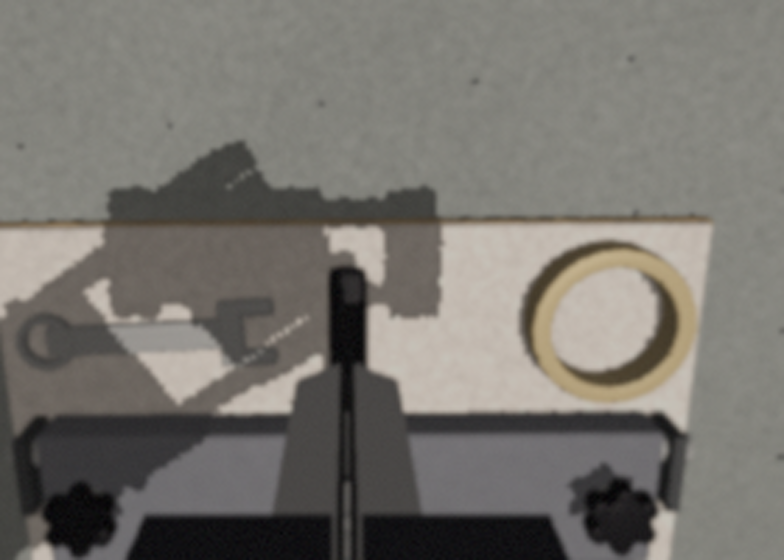

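```bash
python3 - <<'E'
from h import *
s,t,w=load('v13'),load('s13'),load('w13')
f=lambda p:(270+p[0]/4.4,130+p[1]/4.4)
g=lambda p:(180+p[0]/3.3,200+p[1]/3.3)
k=lambda p:(200+p[0]/2.8,100+p[1]/2.8)
for n,d,q in [('scene',s,[f((585,555)),f((640,572)),f((715,593))]),('side',t,[g((310,305)),g((285,340)),g((262,375))]),('wrist',w,[k((347,310)),k((347,330)),k((347,350))])]:
    P=np.array([rel(depthpt(d,x)) for x in q]); print(n,P.round(1).tolist())
v=lambda p:(290+p[0]/5,150+p[1]/5); s0=load('scene0')
for a,b in [((90,357),(190,411)),((62,422),(167,467))]:
    A=rel(plane(s0,v(a),.054));B=rel(plane(s,f(b),.054)); print('screw',A,B,B-A)
print('bar',rel(plane(s,f((218,447)),.057)),[rel(depthpt(s,f(x))) for x in [(198,490),(238,400)]])
E
```

```text
scene [[-70.5, 2.7, 0.4], [-90.6, 1.5, -0.8], [-117.9, -1.9, -4.6]]
side [[-71.5, -2.3, -2.0], [-94.1, -3.1, -2.4], [-114.5, -4.0, -4.3]]
wrist [[-109.5, -0.2, -4.6], [-100.1, -0.2, -2.8], [-90.2, -0.3, -2.1]]
screw [ 93.6888 -12.2678 -17.    ] [ 84.2389 -11.7392 -17.    ] [-9.4499  0.5285  0.    ]
screw [ 93.6071  14.0119 -17.    ] [ 83.9271  13.7754 -17.    ] [-9.6799 -0.2365  0.    ]
bar [ 68.545    0.6005 -14.    ] [array([68.4622, 22.7183, -8.7088]), array([ 67.7404, -19.009 , -10.1998])]
```

The grip's top now matches the line for the stop (expected −0.3, −2.4 and −5.3 mm at 70, 90 and 118 mm behind the pivot; measured about 0, −2 and −4.6). The screen and bar are in place, so I'm handing in.

```bash
python3 - <<'E'
from h import *
s,v=load('scene0'),load('v13')
print(ctrl.hand_in())
E
```

```text
the job is handed in; nothing more can be done
None
```

The screen is latched and the job is handed in, at about 20 s on the robot's clock; no verdict is reported.

**What I did**
- I pushed the handle forward from behind with shut fingers until the loop fell over the keeper's lip.
- I then gripped the handle and threw it back.
- After letting go, the check failed: the handle stood about 11° above level, short of the stop.
- I pressed it down from above with shut fingers until it stopped, at about 32 N, and lifted clear.

**Last checks**
- **Handle:** the top of the grip is within about 2 mm of where it should be at the stop in all three views, so it is fully down.
- **Hook:** before the throw, the crossbar was down on the keeper plate, about 9 mm ahead of its seat, with the handle at about 0.26. It now lies about 68–69 mm ahead of the pivot, in the keeper.
- **Screen:** it moved about 9.5 mm and touches the buffer visible in the scene view.
- **Wrench and tape roll:** they look unmoved; I judged this by eye and did not measure it.
- **Gripper:** it is about 0.16 m above the base and touching nothing.

**Disagreements:** the side camera differed from the other views by about 5 mm (once up to 14 mm), so I relied on the scene and wrist cameras where they disagreed.

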